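# Bolt the gas bottle into its stand, then unscrew its cap of unknown hand and hold it off

### The arm

A 6-joint arm with a two-finger parallel gripper is mounted at the origin on the work surface. World frame = base frame: x ahead of the robot, y to its left, z up, the work surface at z = 0. Lengths are in m, angles in rad, forces in N, time in s.
With the tool pointing down it reaches from about 0.35 to 0.975 m from the base axis. Payload 4.9 kg.
Tool frame: the origin (TCP) lies on the centre line of the jaws, within the pads' length; the fingertips stand ctrl.tcp_to_tips ahead of it and the grasp point (between the pads) lies 3 mm ahead of it (ctrl.tcp_to_tips is the distance from the TCP to the fingertips, in m); z points along the fingers, y is the direction in which the jaws open and shut (so a half turn about z gives the same grasp; the last joint's range is limited). The gripper opens to 85 mm and grips with 20 to 120 N. Pads are 22 mm wide; open, the fingers measure 114 mm over their backs; the gripper's body (76 mm by 85 mm) begins 54 mm behind the grasp point. The pads swing forward as they close: fully open they stand 13 mm farther back than shut.
Start: joints at [-1.376, 0.053, 1.613, -0, 1.476, -0.119], TCP at [0.193, -0.594, 0.253] pointing down, gripper open.
Joint ranges: [-3.01, 3.01], [-1.01, 2.22], [0.06, 2.58], [-1.02, 4.17], [0.09, 2.62], [-3.14, 3.14]. Speed limits (rad/s): [2.57, 2.57, 3.14, 3.14, 3.14, 3.14].

### API

Orientations are given as a rotation vector (axis times angle).
In Python, from station import ctrl, vision gives the robot as it stands.
- The arm moves only by the tool jog_arm, never from a script. Its argument "deltas" is a list of rows, each a list of 7 numbers: the turn, a rotation vector about the tool's x, y, z in rad, then the shift along the tool's x, y, z in cm, then the opening, from 0 (shut) to 1 (fully open). A call has 1 to 12 rows; each row shifts and turns the commanded pose from where the row before left it, along the tool's axes as they then stand; what a row does not reach is not made up. A row lasts 1/12 s, in which the tool goes at most 41.7 mm and 7.16 degrees, less where a joint would pass 70% of its speed; a pose out of reach is approached as far as the arm can. A call with a gripper value outside its range is refused whole. The fingers move at their own pace and stop on an object; "grip_force" is the grip in N (left out, the last holds). Time passes only in rows, so rows that do not move let the fingers close. It gives the time, the measured TCP pose, the force and the opening at its end, in the units of the state.
- ctrl.get_obs(): the state, without advancing time (a new reading comes with each control period).
- vision.get_image(name): name is "side" or "top" or "wrist"; returns (picture, depth): 420x560x3 uint8, red, green, blue; 420x560 float32, m along the optical axis (not along the pixel's ray), 0 where there is no reading.
- vision.calibration(name): a dict with "fx", "fy", "cx", "cy" (pixels), "rvec" (rotation vector, rad) and "tvec" (3), from world to camera coordinates, as OpenCV has them; the wrist camera has in their place "hand_eye" (4x4, takes a point from camera to tool coordinates, whose origin is the TCP and whose axes are the flange's). Camera axes: x right, y down, z forward; pixel columns grow to the right and rows downward; lengths in m; the calibration is good to about 2 mm. A picture is of the moment at which its call begins: read the wrist's pose just before it. calibration takes no time and is no camera call.
- ctrl.finish_job(): hands the job in, once; it reports no verdict.
The state is a dict: "t": time; "q": joint angles; "dq": joint speeds; "effort": joint torques, N m; "tool_pos": TCP position; "tool_rot": TCP orientation; "contact_force": force on the tool from outside, world axes, zero at the start; "wrist_torque": the same for the moment, N m; "opening": finger opening in m.
Only numpy, scipy, OpenCV 4.12 (cv2) and the standard library are available. Lean on these libraries where they do the work, as an engineer would, in place of code of your own. Each camera call takes 0.05 s, during which the arm holds its last target. There are 200 camera calls.

### The job

Secure the gas bottle by sliding the barrel bolt on its stand fully home into the keeper, and only then take the screw cap off the bottle's outlet; its thread may be right-hand or left-hand, so try turning it both ways and go on the way that gives until it lifts off. Finish while still holding the cap in the gripper, still, about ten centimetres straight above the outlet, with the bolt left home and all the other things on the table left where they are.

Things in the scene. Friction and masses are not known exactly. Their poses are not given: they have to be found in the camera images.
- stand: Fixed dark steel stand holding a squat grey gas bottle (190 mm diameter, dome 168 mm high). Origin on the table on the bottle's axis; x points to the back, y to the left, z up. Base x -135 to 165, y +-135 mm. The retaining bar (25 mm square, along y, top 135 mm high) crosses the front at x -120 mm between posts at y +-118 mm. Rear post 213 mm high at x 135 mm, a regulator on its right.
- barrel_bolt (a joint): Travel of the barrel bolt on top of the retaining bar: 0 = fully drawn, 0.035 m = fully home in the keeper on the right-hand (-y) post, at its end stop. It slides along the stand's -y axis, needs about 3 N and stays where it is left.
- bolt_knob (a point): Centre of the grip of the bolt's knob: upright cylinder 16 mm in diameter standing on the bolt rod, 26 mm tall (14 mm below to 12 mm above this point), about 176 mm above the table; neck 9 mm thick below. The guides beside it reach up to 22 mm below this point. In the stand's frame it is at x -120 mm, y -22 mm less the bolt's travel. Axes are the stand's.
- outlet (a point): Centre of the flat top of the bottle's brass outlet spigot (29 mm diameter), 214 mm above the table, on the bottle's axis; hidden in the cap until the cap is off. Axes are the stand's.
- cap_center (a point): Centre, half-way up, of the loose black fluted screw cap: 52 mm diameter, 40 mm tall, about 70 g; 204 mm above the table when on, 16 mm clear under it. It starts tight on a coarse lug thread: the wrong way it is stopped within 0.1 rad; the right way (clockwise or counter-clockwise) it runs easily, lifts straight off between 0.8 and 1.3 rad from the start and meets a stop near 1.4 rad.
- can_a_center (a point): Crumpled gold drinks can, 64 mm diameter, 98 mm tall, standing to the left of the stand: leave alone.
- can_b_center (a point): Crumpled gold drinks can, 64 mm diameter, 98 mm tall, standing to the right of the stand, towards its back: leave alone.
- can_c_center (a point): Crumpled gold drinks can, 64 mm diameter, 98 mm tall, standing in front of the stand: leave alone.
- pail_center (a point): Pink plastic pail, 158 mm across the rim, 141 mm tall, front right: leave alone.
- glass_bottle_center (a point): Green glass bottle with a steel cap, 66 mm diameter, 200 mm tall, back left of the stand: leave alone.
- stone_center (a point): Grey round stone weight, 94 mm across, 45 mm tall, right of the stand: leave alone.
Mind the look-alikes: they are no part of the job. Of the things shaped like the part that bears cap_center, the black one is meant.

How it is judged:
By the outcome, as a careful person would: the job done as asked, in the order asked, and still so for the second after the job is handed in, while the arm keeps its last pose, push and grip.
It also fails if it takes over 61 s, if anything falls off the work surface, if the arm or the gripper's body presses on something with over 40 N, if the wrist force passes 120 N, or if a joint passes its speed limit or range.

## Working session

There is one attempt and no reset: what is moved stays moved. The work goes in short steps, Python scripts to look and compute and a tool call to move; the robot and the scene stay as the last step left them, time stands still between calls to the robot, and variables do not carry over. Pictures are saved under pics/ and viewed, about 8 in all and at most 12, crops included, and the job is handed in when it is done.

Besides the shell and the picture viewer there is one more tool, called after "Emit:" as name(argument=value, ...), one argument or row to a line, values as JSON. jog_arm: Moves the arm, as the interface text tells. Its arguments: {"type":"object","properties":{"deltas":{"type":"array"},"grip_force":{"type":"number"}},"required":["deltas"]}

```bash
mkdir -p pics; ls; python3 - <<'E'
from station import ctrl, vision
import cv2, numpy as np
print(ctrl.get_obs(), ctrl.tcp_to_tips)
ims=[]
for n in ("side","top"):
    im,d=vision.get_image(n); np.savez(f"pics/{n}0.npz",im=im,d=d)
    cv2.imwrite(f"pics/{n}0.png",im[...,::-1]); print(n,vision.calibration(n))
print(vision.calibration("wrist"))
E
```

```text
pics
{'t': 0.0, 'q': array([-1.37596779e+00,  5.33427271e-02,  1.61432103e+00, -5.29980247e-06,
        1.47598503e+00, -1.18993003e-01]), 'dq': array([ 0.00193061, -0.00016235, -0.00109059,  0.00032659,  0.00089174,
       -0.00028852]), 'effort': array([-9.87126941e-05, -3.93672502e+01, -3.70179319e+01, -8.88870409e-05,
        7.08683452e-03,  1.17348478e-06]), 'tool_pos': array([ 0.19282392, -0.59389577,  0.25205558]), 'tool_rot': array([-3.10096803e+00, -4.90609128e-01,  1.30631950e-04]), 'contact_force': array([ 0.6230655 ,  0.83153115, -0.75019163]), 'wrist_torque': array([ 0.00184797, -0.02080117, -0.03164994]), 'opening': 0.08558830391823498} 0.022
side {'fx': 505.4286251749025, 'fy': 505.4286251749025, 'cx': 275.718269293147, 'cy': 211.4758480953428, 'rvec': array([ 0.47235896, -2.6993729 ,  1.21085876]), 'tvec': array([0.50483763, 0.23069609, 1.10238898])}
top {'fx': 540.7585858916342, 'fy': 540.7585858916342, 'cx': 288.43962941944864, 'cy': 214.9414721584132, 'rvec': array([ 2.14634301, -2.19053236,  0.10376457]), 'tvec': array([-0.0118414 ,  0.54474708,  1.75003797])}
{'fx': 303.394909263486, 'fy': 303.394909263486, 'cx': 287.4843045800275, 'cy': 212.41815290303876, 'hand_eye': array([[ 1.97655323e-05, -9.46036279e-01, -3.24060734e-01,
         8.47119383e-02],
       [ 1.00000000e+00,  2.15631938e-05, -1.95652011e-06,
        -7.47626603e-04],
       [ 8.83872342e-06, -3.24060734e-01,  9.46036279e-01,
        -1.19513582e-01],
       [ 0.00000000e+00,  0.00000000e+00,  0.00000000e+00,
         1.00000000e+00]])}
```

View pics/side0.png

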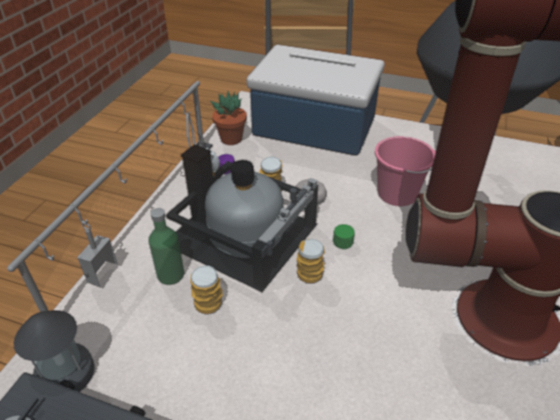

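View pics/top0.png

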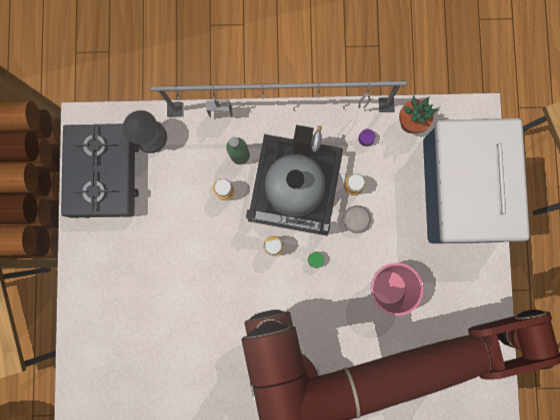

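The black cap is at about (295,179) in the top view and (243,173) in the side view. The front bar runs from (250,218) to (328,230) in the top view, so the stand is yawed slightly. Next I measure with depth and rays.

```bash
cat > h.py <<'E'
import numpy as np, cv2
from station import ctrl, vision
from scipy.spatial.transform import Rotation as R
def cam(n,obs=None):
    c=vision.calibration(n)
    if n=="wrist":
        H=c["hand_eye"]; Rt=R.from_rotvec(obs["tool_rot"]).as_matrix()
        return c,Rt@H[:3,:3],Rt@H[:3,3]+obs["tool_pos"]
    Rw=cv2.Rodrigues(c["rvec"])[0].T
    return c,Rw,-Rw@c["tvec"]
def ray(n,uv,obs=None):
    c,Rw,o=cam(n,obs); u,v=np.moveaxis(np.asarray(uv,float),-1,0)
    return o,np.stack([(u-c["cx"])/c["fx"],(v-c["cy"])/c["fy"],np.ones_like(u)],-1)@Rw.T
def onplane(n,uv,z,obs=None):
    o,r=ray(n,uv,obs); return o+r*((z-o[2])/r[...,2])[...,None]
def cloud(n,d,obs=None):
    u,v=np.meshgrid(np.arange(560),np.arange(420)); o,r=ray(n,np.stack([u,v],-1),obs)
    return o+r*d[...,None]
E
python3 - <<'E'
from h import *
T=np.load("pics/top0.npz");P=cloud("top",T["d"])
h=T["im"].astype(int)
b=np.zeros((420,560),bool); b[120:245,240:350]=1
cap=b&(P[...,2]>.212)&(P[...,2]<.235)
n,l,s,c=cv2.connectedComponentsWithStats(cap.astype(np.uint8))
for i in range(1,n):
    if s[i,4]>5: print(i,s[i],c[i],P[l==i].mean(0))
S=np.load("pics/side0.npz");Q=cloud("side",S["d"])
print("side table z",np.median(Q[300:330,300:330,2]),"top",np.median(P[250:280,150:180,2]))
cs=(Q[...,2]>.215)&(Q[...,2]<.235);cs[:140]=0;cs[200:]=0;cs[:,:225]=0;cs[:,265:]=0
print("side cap top",cs.sum(),Q[cs].mean(0) if cs.any() else 0)
bar=b&(P[...,2]>.125)&(P[...,2]<.145); bar[:200]=0
pts=P[bar][:,:2].astype(np.float32); print(len(pts)); r=cv2.minAreaRect(pts); print(r,cv2.fitLine(pts,cv2.DIST_HUBER,0,.01,.01).ravel())
kn=b.copy();kn[:195]=0;kn&=(P[...,2]>.165)&(P[...,2]<.2);print("knob",kn.sum(),np.argwhere(kn).mean(0),P[kn].mean(0))
post=b&(P[...,2]>.2)&(P[...,2]<.23);post[165:]=0;print("post",P[post].mean(0), P[post].min(0),P[post].max(0))
base=b&(P[...,2]>.003)&(P[...,2]<.15);
up=cv2.resize(np.hstack([T["im"][120:245,235:355]]),None,fx=6,fy=4.8,interpolation=cv2.INTER_CUBIC)
k=S["im"][140:280,160:330]; k=cv2.resize(k,(720,593),interpolation=cv2.INTER_CUBIC)
cv2.imwrite("pics/sidecrop.png",k[...,::-1])
E
```

```text
1 [293 125  20  20 206] [302.54368932 133.79126214] [ 0.76761721 -0.0703828   0.21597052]
3 [286 169  18  18 249] [294.77911647 177.52610442] [ 0.63477072 -0.04435452  0.22475508]
side table z -0.0007810144201644276 top 0.0004217637075510927
side cap top 303 [ 0.63133414 -0.03740847  0.22220211]
701
((0.5457199811935425, -0.025212332606315613), (0.25966253876686096, 0.0919182226061821), 81.02352142333984) [0.16443992 0.9863871  0.5302461  0.01305513]
knob 67 [204.97014925 295.40298507] [ 0.55978058 -0.04497659  0.17426905]
post [ 0.76627012 -0.07286928  0.21317939] [ 0.73669388 -0.12265132  0.20078659] [ 0.80092864 -0.04155933  0.22643522]
```

View pics/sidecrop.png

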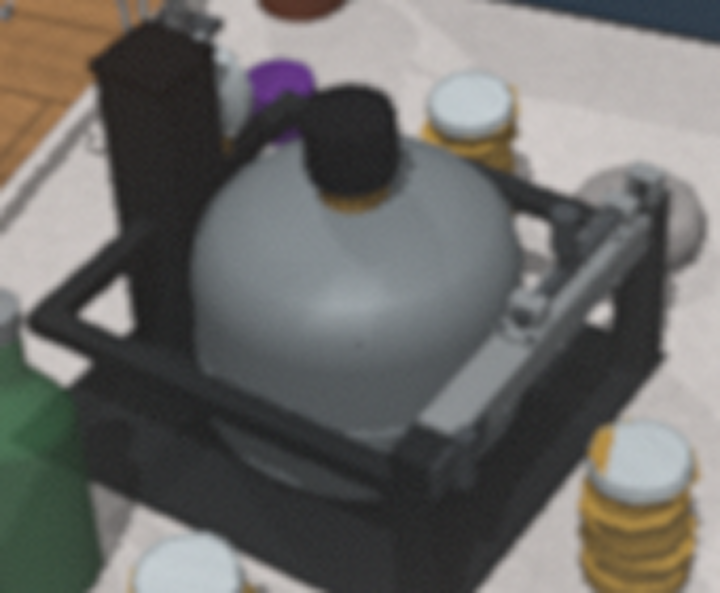

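The black cap sits on the brass spigot, and the small dark knob is on the bar at about (568,225) in the crop. The crop also shows the keeper on the right-hand post. I'll move above the bar for a wrist look, with the camera on the robot side.

Emit:
jog_arm(
  deltas=[
    [0,0,0,2.2,-2.2,-0.6,0.6],
    [0,0,0,2.2,-2.2,-0.6,0.6],
    [0,0,0,2.2,-2.2,-0.6,0.6],
    [0,0,0,2.2,-2.2,-0.6,0.6],
    [0,0,0,2.2,-2.2,-0.6,0.6],
    [0,0,0,2.2,-2.2,-0.6,0.6],
    [0,0,0,2.2,-2.2,-0.6,0.6],
    [0,0,0,2.2,-2.2,-0.6,0.6],
    [0,0,0,2.2,-2.2,-0.6,0.6],
    [0,0,0,2.2,-2.2,-0.6,0.6],
    [0,0,0,2.2,-2.2,-0.6,0.6],
    [0,0,0,2.2,-2.2,-0.6,0.6],
  ],
)

```text
t: 1.1
tool_pos: [0.3627, -0.2603, 0.3251]
tool_rot: [-3.103, -0.49, 0.0]
contact_force: [1.0, -0.5, -0.4]
opening: 0.0515
```

Emit:
jog_arm(
  deltas=[
    [0,0,0,2.2,-2.2,-0.6,0.6],
    [0,0,0,2.2,-2.2,-0.6,0.6],
    [0,0,0,2.2,-2.2,-0.6,0.6],
    [0,0,0,2.2,-2.2,-0.6,0.6],
    [0,0,0,2.2,-2.2,-0.6,0.6],
    [0,0,0,2.2,-2.2,-0.6,0.6],
    [0,0,0,2.2,-2.2,-0.6,0.6],
    [0,0,0,2.2,-2.2,-0.6,0.6],
  ],
)

```text
t: 1.77
tool_pos: [0.4759, -0.0385, 0.3732]
tool_rot: [-3.103, -0.491, 0.001]
contact_force: [1.2, 0.7, 0.0]
opening: 0.0512
```

Emit:
jog_arm(
  deltas=[
    [0,0,-0.12,0,0,0,0.6],
    [0,0,-0.12,0,0,0,0.6],
    [0,0,-0.12,0,0,0,0.6],
    [0,0,-0.12,0,0,0,0.6],
    [0,0,-0.12,0,0,0,0.6],
    [0,0,-0.12,0,0,0,0.6],
    [0,0,-0.12,0,0,0,0.6],
    [0,0,-0.12,0,0,0,0.6],
    [0,0,-0.12,0,0,0,0.6],
    [0,0,-0.12,0,0,0,0.6],
    [0,0,-0.12,0,0,0,0.6],
  ],
)

```text
t: 2.68
tool_pos: [0.4754, -0.0401, 0.3727]
tool_rot: [-2.143, -2.296, 0.001]
contact_force: [-0.5, -0.0, 0.8]
opening: 0.0513
```

Emit:
jog_arm(
  deltas=[
    [0,0,-0.12,0,0,0,0.6],
    [0,0,-0.12,0,0,0,0.6],
    [0,0,-0.12,0,0,0,0.6],
    [0,0,-0.12,0,0,0,0.6],
    [0,0,-0.12,0,0,0,0.6],
    [0,0,-0.12,0,0,0,0.6],
    [0,0,-0.12,0,0,0,0.6],
    [0,0,-0.12,0,0,0,0.6],
    [0,0,-0.12,0,0,0,0.6],
    [0,0,-0.12,0,0,0,0.6],
    [0,0,-0.12,0,0,0,0.6],
    [0,0,0,0,0,0,0.6],
    [0,0,0,0,0,0,0.6],
  ],
)

```text
validation failed for argument at $.de...
```

Emit:
jog_arm(
  deltas=[
    [0,0,-0.12,0,0,0,0.6],
    [0,0,-0.12,0,0,0,0.6],
    [0,0,-0.12,0,0,0,0.6],
    [0,0,-0.12,0,0,0,0.6],
    [0,0,-0.12,0,0,0,0.6],
    [0,0,-0.12,0,0,0,0.6],
    [0,0,-0.12,0,0,0,0.6],
    [0,0,-0.12,0,0,0,0.6],
    [0,0,-0.12,0,0,0,0.6],
    [0,0,-0.12,0,0,0,0.6],
    [0,0,-0.12,0,0,0,0.6],
    [0,0,0,0,0,0,0.6],
  ],
)

```text
t: 3.68
tool_pos: [0.4754, -0.0401, 0.3727]
tool_rot: [-0.292, -3.127, -0.0]
contact_force: [-0.4, -0.5, 0.3]
opening: 0.0511
```

```bash
python3 - <<'E'
from h import *
o=ctrl.get_obs(); im,d=vision.get_image("wrist"); np.savez("pics/w1.npz",im=im,d=d,p=o["tool_pos"],r=o["tool_rot"])
print(o["t"],o["tool_pos"],o["q"][5])
cv2.imwrite("pics/w1.png",im[...,::-1])
E
```

```text
3.6833 [ 0.47542129 -0.04008907  0.37273101] -1.6251799900425803
```

View pics/w1.png

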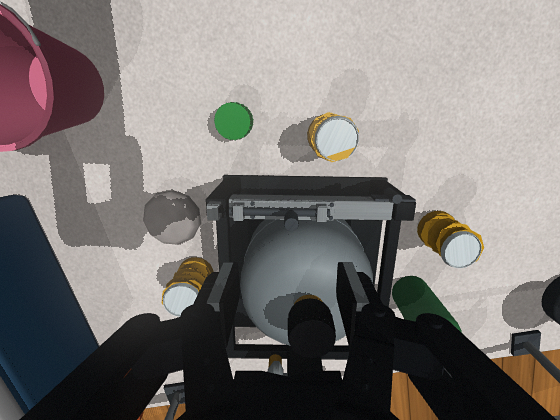

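The knob is at about (291,217), between the guides. The bar runs across at row 207, and the cap is at (312,325) between the fingers.

```bash
python3 - <<'E'
from h import *
W=np.load("pics/w1.npz"); o=dict(tool_pos=W["p"],tool_rot=W["r"]); P=cloud("wrist",W["d"],o); z=P[...,2]
k=np.zeros(z.shape,bool);k[200:240,270:312]=1;k&=(z>.165)&(z<.2)
kt=k&(z>.182); print("knob",k.sum(),np.argwhere(k).mean(0),P[k].mean(0),P[k].min(0),P[k].max(0)); print(" top",kt.sum(),P[kt].mean(0))
c=np.zeros(z.shape,bool);c[280:375,280:345]=1;c&=(z>.218)&(z<.235)
print("cap",c.sum(),P[c].mean(0),P[c].min(0),P[c].max(0)); (ctr,rad)=cv2.minEnclosingCircle(P[c][:,:2].astype(np.float32)); print(ctr,rad)
b=np.zeros(z.shape,bool);b[190:225,205:415]=1;b&=(z>.125)&(z<.141)
l=cv2.fitLine(P[b][:,:2].astype(np.float32),cv2.DIST_HUBER,0,.01,.01).ravel();print("bar",b.sum(),l); print(cv2.minAreaRect(P[b][:,:2].astype(np.float32)))
# bar front top edge: min x per column
rel=P[b][:,:2]-l[2:]; s=rel@l[:2]; n=rel@np.array([l[1],-l[0]]); print(s.min(),s.max(),n.min(),n.max(),np.median(n))
E
```

```text
knob 233 [221.13304721 290.87553648] [ 0.50871016 -0.04134434  0.18225881] [ 0.5030534  -0.04933587  0.16500952] [ 0.51811682 -0.03390949  0.18817415]
 top 162 [ 0.51023803 -0.04156661  0.18599322]
cap 1517 [ 0.63122528 -0.0413142   0.2224867 ] [ 0.60722428 -0.06703438  0.21801867] [ 0.65882492 -0.01495063  0.22476973]
(0.6333317756652832, -0.041240036487579346) 0.026871778070926666
bar 3269 [ 0.22235548  0.97496563  0.50894976 -0.02052961]
((0.5107731223106384, -0.016585573554039), (0.2605082392692566, 0.03574386239051819), 78.35675811767578)
-0.12579077249297624 0.1346186528884122 -0.019139810471196277 0.020478342577438635 0.00023371889995053613
```

Emit:
jog_arm(
  deltas=[
    [0,0,0,-1.2,0.2,1,0.6],
    [0,0,0,-1.2,0.2,1,0.6],
    [0,0,0,-1.1,0.1,1,0.6],
    [0,0,0,0,0,2,0.6],
    [0,0,0,0,0,2,0.6],
    [0,0,0,0,0,2,0.6],
    [0,0,0,0,0,2,0.6],
    [0,0,0,0,0,2,0.6],
    [0,0,0,0,0,2,0.6],
    [0,0,0,0,0,1.5,0.6],
    [0,0,0,0,0,1.0,0.6],
    [0,0,0,0,0,0.5,0.6],
  ],
)

```text
t: 4.73
tool_pos: [0.51, -0.0416, 0.1913]
tool_rot: [-0.297, -3.124, -0.001]
contact_force: [-0.3, 0.0, -0.2]
opening: 0.0513
```

```bash
python3 - <<'E'
from h import *
o=ctrl.get_obs(); im,d=vision.get_image("wrist"); print(o["tool_pos"],o["contact_force"])
cv2.imwrite("pics/w2.png",im[...,::-1])
E
```

```text
[ 0.51000826 -0.04155709  0.19129091] [-0.30407327  0.03112457 -0.15165564]
```

View pics/w2.png

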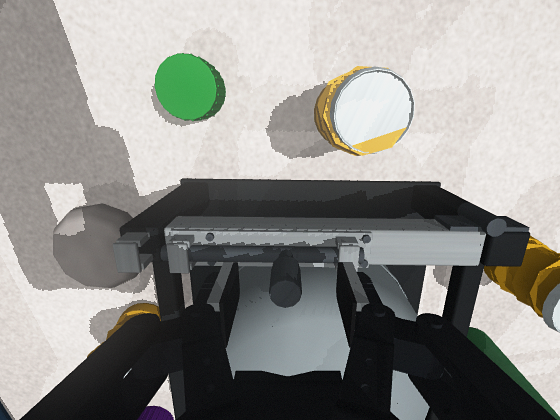

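The knob at (286,285) is centred between the fingers, and the keeper is to the left at (125,255). Closing on the knob.

Emit:
jog_arm(
  deltas=[
    [0,0,0,0,0,0,0.1],
    [0,0,0,0,0,0,0.1],
    [0,0,0,0,0,0,0.1],
    [0,0,0,0,0,0,0.1],
    [0,0,0,0,0,0,0.1],
    [0,0,0,0,0,0,0.1],
  ],
  grip_force=30,
)

```text
t: 5.28
tool_pos: [0.5117, -0.042, 0.1949]
tool_rot: [0.295, 3.125, -0.001]
contact_force: [-0.6, -0.2, 5.1]
opening: 0.0143
```

Emit:
jog_arm(
  deltas=[
    [0,0,0,0,-0.5,0,0.1],
    [0,0,0,0,-0.5,0,0.1],
    [0,0,0,0,-0.5,0,0.1],
    [0,0,0,0,-0.5,0,0.1],
    [0,0,0,0,-0.5,0,0.1],
  ],
)

```text
t: 5.7
tool_pos: [0.5069, -0.0659, 0.1948]
tool_rot: [0.294, 3.126, 0.003]
contact_force: [-1.4, 3.1, 7.0]
opening: 0.0143
```

Emit:
jog_arm(
  deltas=[
    [0,0,0,0,-0.4,-0.1,0.1],
    [0,0,0,0,-0.3,-0.1,0.1],
    [0,0,0,0,-0.2,0,0.1],
    [0,0,0,0,-0.2,0,0.1],
    [0,0,0,0,0,0,0.1],
  ],
)

```text
t: 6.12
tool_pos: [0.5049, -0.0749, 0.1949]
tool_rot: [0.294, 3.126, 0.01]
contact_force: [5.8, 9.0, -0.8]
opening: 0.0143
```

Emit:
jog_arm(
  deltas=[
    [0,0,0,0,-0.2,0,0.1],
    [0,0,0,0,-0.2,0,0.1],
    [0,0,0,0,0,0,0.1],
    [0,0,0,0,0,0,0.1],
  ],
)

```text
t: 6.45
tool_pos: [0.5048, -0.0754, 0.1949]
tool_rot: [0.292, 3.125, 0.023]
contact_force: [9.8, 21.4, -0.6]
opening: 0.0143
```

Emit:
jog_arm(
  deltas=[
    [0,0,0,0,0.2,0,0.1],
    [0,0,0,0,0,0,0.5],
    [0,0,0,0,0,0,0.5],
    [0,0,0,0,0,0,0.5],
    [0,0,0,0,0,0,0.5],
    [0,0,0,0,0,0,0.5],
  ],
)

```text
t: 6.95
tool_pos: [0.5036, -0.0795, 0.1952]
tool_rot: [-0.295, -3.127, 0.001]
contact_force: [-0.6, -0.2, -1.3]
opening: 0.0429
```

Emit:
jog_arm(
  deltas=[
    [0,0,0,0,0,-1,0.5],
    [0,0,0,0,0,-2,0.5],
    [0,0,0,0,0,-2,0.5],
    [0,0,0,0,0,-2,0.5],
    [0,0,0,0,0,-2,0.5],
    [0,0,0,0,0,-2,0.5],
    [0,0,0,0,0,-2,0.5],
    [0,0,0,0,0,-2,0.5],
    [0,0,0,0,0,0,1],
    [0,0,0,0,0,0,1],
  ],
)

```text
t: 7.78
tool_pos: [0.5043, -0.0794, 0.3473]
tool_rot: [0.295, 3.124, -0.001]
contact_force: [-0.3, -0.4, -1.0]
opening: 0.0652
```

```bash
python3 - <<'E'
from h import *
o=ctrl.get_obs(); im,d=vision.get_image("wrist"); P=cloud("wrist",d,o); z=P[...,2]
k=(z>.183)&(z<.195)&(abs(P[...,0]-.505)<.03)&(abs(P[...,1]+.07)<.05)
print(o["tool_pos"],o["q"][5],k.sum(),P[k].mean(0))
c=(z>.218)&(z<.235)&(np.hypot(P[...,0]-.633,P[...,1]+.041)<.04)
print("cap",c.sum(),cv2.minEnclosingCircle(P[c][:,:2].astype(np.float32)))
cv2.imwrite("pics/w3.png",im[...,::-1])
E
```

```text
[ 0.50430805 -0.07941733  0.34732933] -1.6847067563036224 206 [ 0.50399306 -0.07324735  0.18616681]
cap 1377 ((0.6333565711975098, -0.041710540652275085), 0.026277363300323486)
```

View pics/w3.png

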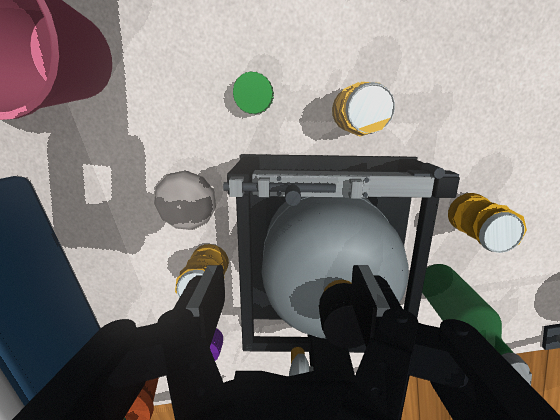

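The knob at (292,197) has moved towards the keeper, and the rod end is inside it. Depth puts the travel at about 32 mm, against a firm stall at 34 mm, so I'll check with a second push from the open finger, not gripping.

Emit:
jog_arm(
  deltas=[
    [0,0,0,0,0.2,1,0.4],
    [0,0,0,0,0.2,1,0.4],
    [0,0,0,0,0,1,0.4],
    [0,0,0,0,0,2,0.4],
    [0,0,0,0,0,2,0.4],
    [0,0,0,0,0,2,0.4],
    [0,0,0,0,0,2,0.4],
    [0,0,0,0,0,2,0.4],
    [0,0,0,0,0,1.5,0.4],
    [0,0,0,0,0,1,0.4],
    [0,0,0,0,0,0,0.4],
  ],
)

```text
t: 8.75
tool_pos: [0.5022, -0.0744, 0.1857]
tool_rot: [-0.294, -3.12, -0.002]
contact_force: [-1.3, 0.3, -0.5]
opening: 0.034
```

Emit:
jog_arm(
  deltas=[
    [0,0,0,0,-0.3,0,0.4],
    [0,0,0,0,-0.3,0,0.4],
    [0,0,0,0,-0.3,0,0.4],
    [0,0,0,0,-0.2,0,0.4],
    [0,0,0,0,-0.2,0,0.4],
  ],
)

```text
t: 9.17
tool_pos: [0.5035, -0.0845, 0.1914]
tool_rot: [0.295, 3.124, 0.017]
contact_force: [5.7, 18.9, -0.2]
opening: 0.0341
```

Emit:
jog_arm(
  deltas=[
    [0,0,0,0,-0.2,0,0.4],
    [0,0,0,0,-0.1,0,0.4],
    [0,0,0,0,0,0,0.4],
  ],
)

```text
t: 9.42
tool_pos: [0.5034, -0.0847, 0.1913]
tool_rot: [0.293, 3.123, 0.026]
contact_force: [6.4, 24.4, -0.4]
opening: 0.0339
```

Emit:
jog_arm(
  deltas=[
    [0,0,0,0,0.5,0,0.4],
    [0,0,0,0,0.6,0,0.4],
    [0,0,0,0,0,-1,0.4],
    [0,0,0,0,0,-2,0.4],
    [0,0,0,0,0,-2,0.4],
    [0,0,0,0,0,-2,0.4],
    [0,0,0,0,0,-2,0.4],
    [0,0,0,0,0,-2,1],
    [0,0,0,0,0,-2,1],
    [0,0,0,0,0,-2,1],
    [0,0,0,0,0,0,1],
    [0,0,0,0,0,0,1],
  ],
)

```text
t: 10.42
tool_pos: [0.5042, -0.0808, 0.3428]
tool_rot: [0.295, 3.123, -0.002]
contact_force: [0.6, -0.0, -0.4]
opening: 0.0858
```

```bash
python3 - <<'E'
from h import *
o=ctrl.get_obs(); im,d=vision.get_image("wrist"); P=cloud("wrist",d,o); z=P[...,2]
k=(z>.183)&(z<.195)&(abs(P[...,0]-.505)<.03)&(abs(P[...,1]+.07)<.05)
print(o["tool_pos"],o["q"][5],k.sum(),P[k].mean(0),cv2.minEnclosingCircle(P[k][:,:2].astype(np.float32)))
im,d=vision.get_image("top"); P=cloud("top",d); z=P[...,2]
cv2.imwrite("pics/w4.png",im[...,::-1])
E
```

```text
[ 0.50420237 -0.08082546  0.34284305] -1.6868815512115967 207 [ 0.50409488 -0.073216    0.1860597 ] ((0.5045339465141296, -0.07338137924671173), 0.007865812629461288)
```

The second push, at 24 N, did not move the bolt, so it is home against its stop. Now the cap.

Emit:
jog_arm(
  deltas=[
    [0,0,0,-2,1.05,0,1],
    [0,0,0,-2,1.05,0,1],
    [0,0,0,-2,1.05,0,1],
    [0,0,0,-2,1.05,0,1],
    [0,0,0,-2,1.05,0,1],
    [0,0,0,-2,1.0,0,1],
    [0,0,0.12,0,0,0,1],
    [0,0,0.12,0,0,0,1],
    [0,0,0.12,0,0,0,1],
    [0,0,0.12,0,0,0,1],
    [0,0,0.12,0,0,0,1],
    [0,0,0.12,0,0,0,1],
  ],
)

```text
t: 11.52
tool_pos: [0.6326, -0.0411, 0.3379]
tool_rot: [-1.385, -2.816, 0.002]
contact_force: [0.6, 0.1, 0.2]
opening: 0.0852
```

Emit:
jog_arm(
  deltas=[
    [0,0,0,0,0,1,1],
    [0,0,0,0,0,1,1],
    [0,0,0,0,0,1,1],
    [0,0,0,0,0,1,1],
    [0,0,0,0,0,0,1],
    [0,0,0,0,0,0,1],
  ],
)

```text
t: 12.02
tool_pos: [0.6326, -0.041, 0.2984]
tool_rot: [-1.375, -2.821, 0.001]
contact_force: [0.6, 0.2, -0.0]
opening: 0.0853
```

```bash
python3 - <<'E'
from h import *
o=ctrl.get_obs(); im,d=vision.get_image("wrist"); P=cloud("wrist",d,o); z=P[...,2]
c=(z>.219)&(z<.235)&(np.hypot(P[...,0]-.633,P[...,1]+.041)<.035)
print(o["tool_pos"],o["tool_rot"],o["q"],c.sum(),cv2.minEnclosingCircle(P[c][:,:2].astype(np.float32)))
Rt=R.from_rotvec(o["tool_rot"]).as_matrix(); print(Rt.T@(np.array([.6334,-.0415,.212])-o["tool_pos"]))
cv2.imwrite("pics/w5.png",im[...,::-1])
E
```

```text
[ 0.63257203 -0.04097866  0.298396  ] [-1.37530486e+00 -2.82138469e+00  1.29076336e-03] [-1.82002232e-01  5.26702820e-02  1.53818490e+00 -2.66341852e-05
  1.55370806e+00 -8.45671502e-01] 3957 ((0.6339945793151855, -0.04091757908463478), 0.026277469471096992)
[-0.00111127  0.000503    0.08639293]
```

View pics/w5.png

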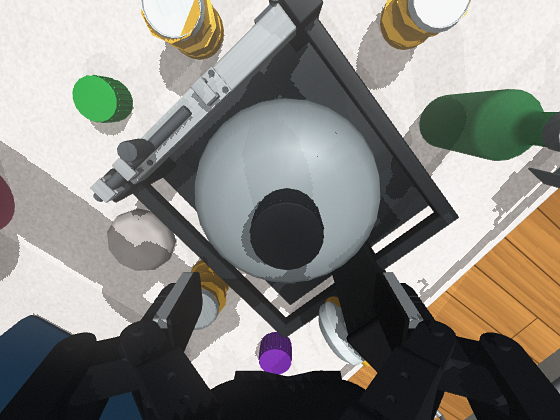

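The cap at (287,232) is centred on the jaw axis, and the right-hand finger is clear of the post (about (355,290)). Descend and grip.

Emit:
jog_arm(
  deltas=[
    [0,0,0,-0.1,0,1.5,1],
    [0,0,0,0,0,1.5,1],
    [0,0,0,0,0,1.5,1],
    [0,0,0,0,0,1.5,1],
    [0,0,0,0,0,1.5,1],
    [0,0,0,0,0,1,1],
    [0,0,0,0,0,0,1],
    [0,0,0,0,0,0,1],
  ],
)

```text
t: 12.73
tool_pos: [0.6334, -0.0418, 0.2141]
tool_rot: [-1.377, -2.822, 0.001]
contact_force: [-0.1, -0.4, 0.5]
opening: 0.0851
```

Emit:
jog_arm(
  deltas=[
    [0,0,0,0,0,0,0.4],
    [0,0,0,0,0,0,0.4],
    [0,0,0,0,0,0,0.4],
    [0,0,0,0,0,0,0.4],
    [0,0,0,0,0,0,0.4],
    [0,0,0,0,0,0,0.4],
  ],
  grip_force=45,
)

```text
t: 13.23
tool_pos: [0.6343, -0.0423, 0.2172]
tool_rot: [1.377, 2.822, -0.001]
contact_force: [-3.4, -0.8, 5.8]
opening: 0.0505
```

```bash
python3 -c "
from h import *
o=ctrl.get_obs();print(o)"
```

```text
{'t': 13.2333, 'q': array([-1.83282938e-01,  1.00242403e-01,  1.62353157e+00, -9.22841930e-04,
        1.41587425e+00, -8.46031590e-01]), 'dq': array([-0.0013546 , -0.00118361,  0.00066952, -0.00017774, -0.0004602 ,
        0.00088493]), 'effort': array([ 9.47104096e-01, -3.73134863e+01, -3.42109501e+01,  5.56616541e-01,
       -7.39027876e-01, -1.14507537e-02]), 'tool_pos': array([ 0.63427281, -0.04234566,  0.21724007]), 'tool_rot': array([ 1.37672786e+00,  2.82151101e+00, -5.63035408e-04]), 'contact_force': array([-3.35495069, -0.82171025,  5.82586278]), 'wrist_torque': array([-0.32824089,  0.52803881, -0.02582432]), 'opening': 0.05050015000282034}
```

Emit:
jog_arm(
  deltas=[
    [0,0,0.06,0,0,0,0.4],
    [0,0,0.06,0,0,0,0.4],
    [0,0,0.06,0,0,0,0.4],
    [0,0,0.06,0,0,0,0.4],
    [0,0,0,0,0,0,0.4],
  ],
)

```text
t: 13.65
tool_pos: [0.6348, -0.0434, 0.2173]
tool_rot: [1.705, 2.633, -0.001]
contact_force: [-0.1, -5.1, 5.6]
opening: 0.051
```

```bash
python3 -c "
from h import *
o=ctrl.get_obs();print(o['q'][5],o['tool_pos'],o['wrist_torque'],o['contact_force'])"
```

```text
-0.6047600953492286 [ 0.63483665 -0.04341788  0.21725155] [-0.90296913  0.17506324  0.05310247] [-0.1113679  -5.07742919  5.56041395]
```

It turned 0.24 rad clockwise at only 0.05 N·m. The wrong way would have stopped within 0.1 rad, so clockwise is the way that gives (left-hand thread). Carrying on.

Emit:
jog_arm(
  deltas=[
    [0,0,0.08,0,0,0,0.4],
    [0,0,0.08,0,0,0,0.4],
    [0,0,0.08,0,0,0,0.4],
    [0,0,0.08,0,0,0,0.4],
    [0,0,0.08,0,0,0,0.4],
    [0,0,0.08,0,0,0,0.4],
    [0,0,0.08,0,0,0,0.4],
    [0,0,0.08,0,0,0,0.4],
    [0,0,0.08,0,0,0,0.4],
    [0,0,0.08,0,0,0,0.4],
    [0,0,0,0,0,0,0.4],
  ],
)

```text
t: 14.57
tool_pos: [0.634, -0.0432, 0.2172]
tool_rot: [2.598, 1.762, -0.001]
contact_force: [-4.2, -4.3, 6.6]
opening: 0.0509
```

```bash
python3 -c "
from h import *
o=ctrl.get_obs();print(o['q'][5],o['tool_pos'],o['wrist_torque'],o['contact_force'])"
```

```text
0.195291401189424 [ 0.63397161 -0.0431589   0.21719848] [-0.68111985  0.7333663   0.06615343] [-4.1549218  -4.27783224  6.58017   ]
```

Emit:
jog_arm(
  deltas=[
    [0,0,0,0,0,-0.3,0.4],
    [0,0,0,0,0,-0.3,0.4],
    [0,0,0,0,0,-0.3,0.4],
    [0,0,0,0,0,0,0.4],
  ],
)

```text
t: 14.9
tool_pos: [0.6335, -0.0416, 0.2241]
tool_rot: [-2.597, -1.766, 0.001]
contact_force: [-1.4, -0.4, -0.6]
opening: 0.051
```

Emit:
jog_arm(
  deltas=[
    [0,0,0,0,0,-0.8,0.4],
    [0,0,0,0,0,-1.2,0.4],
    [0,0,0,0,0,-1.5,0.4],
    [0,0,0,0,0,-1.5,0.4],
    [0,0,0,0,0,-1.5,0.4],
    [0,0,0,0,0,-1.5,0.4],
    [0,0,0,0,0,-1.2,0.4],
    [0,0,0,0,0,-0.8,0.4],
    [0,0,0,0,0,-0.4,0.4],
    [0,0,0,0,0,0,0.4],
    [0,0,0,0,0,0,0.4],
    [0,0,0,0,0,0,0.4],
  ],
)

```text
t: 15.9
tool_pos: [0.6334, -0.0418, 0.3269]
tool_rot: [-2.597, -1.765, 0.002]
contact_force: [0.4, 0.5, 0.7]
opening: 0.0513
```

```bash
python3 - <<'E'
from h import *
o=ctrl.get_obs(); print(o["t"],o["tool_pos"],o["contact_force"],o["opening"],abs(o["dq"]).max())
im,d=vision.get_image("side"); cv2.imwrite("pics/s6.png",cv2.resize(im[60:300,120:400],(700,600),interpolation=cv2.INTER_CUBIC)[...,::-1])
P=cloud("side",d);z=P[...,2]; k=(z>.18)&(z<.195)&(np.hypot(P[...,0]-.505,P[...,1]+.07)<.05);print(k.sum(),P[k].mean(0))
# same patch in first side image
S=np.load("pics/side0.npz");P=cloud("side",S["d"]);z=P[...,2];k=(z>.18)&(z<.195)&(np.hypot(P[...,0]-.51,P[...,1]+.05)<.05);print(k.sum(),P[k].mean(0))
E
```

```text
15.9 [ 0.63341869 -0.04179855  0.32691141] [0.37355475 0.45479709 0.70724776] 0.05129450055884308 0.006174059336818027
36 [ 0.50332716 -0.07126212  0.18458945]
39 [ 0.5097465 -0.0390193  0.1852011]
```

View pics/s6.png

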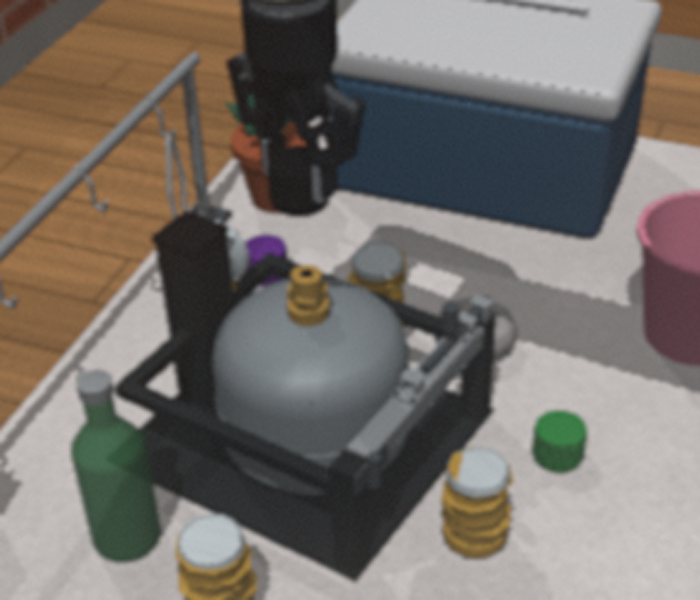

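The cap is in the gripper above the bare spigot at (307,290), and everything else is where it was. The direction of the bolt's travel gives a stand yaw of about -0.196. With that yaw the knob is at y ≈ -56.6 mm in the stand's frame, against 57 mm when home. Handing in.

```bash
python3 -c "
from h import *
print(ctrl.finish_job())"
```

```text
the job is handed in; nothing more can be done
None
```

I slid the bolt home first, then took the cap off and handed the job in at about 16 s of robot time. The arm is holding the cap still, with its centre about 10 cm above the bare outlet.

- **Bolt:** I gripped the knob and drew it to the stop, where it stalled at about 21 N. A second push with the open finger reached 24 N, and the bolt did not move.
- **Bolt check that disagreed:** the cameras show only 32–33 mm of knob travel, not 35 mm. With the stand's yaw taken from the travel direction (-0.196 rad), the knob ends at y ≈ -56.6 mm against -57 mm when home. That suggests the bolt started about 2 mm in. With my first yaw estimate (-0.18 rad) it would read about 2.5 mm short, so I rely on the firm stop.
- **Cap:** it turned clockwise about 1.04 rad at roughly 0.06 N·m and lifted off freely, so the thread is left-hand. I did not try the other way, because clockwise gave past 0.1 rad straight away.
- **Last picture and readings:** the side picture shows the cap in the jaws, the spigot bare, and the cans, glass bottle, stone and pail in place as far as they are in view. The opening read 51 mm, and the arm was almost still with under 1 N on the tool.

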